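# Eject a dishwasher tablet and trap it with the other finger

### The job

Press the ejector paddle of the dishwasher-tablet dispenser right down with one finger, and with the other finger trap the tablet that pops out, barring its way so that the tablet stays flat on its lane and does not slide off the open end. Only touch and press: do not pinch or lift the tablet, press gently, and leave the things standing around alone. Finish while holding: one finger still keeps the paddle down and the other still bars the popped-out tablet on the lane.

Things in the scene. Friction and masses are not known exactly. Their poses are not given: they have to be found in the camera images.
- dispenser: white tablet dispenser, fixed (it cannot be shifted). Origin on the worktop, under the centre of the waiting tablet; z up; yaw up to 0.45 rad. The tablet leaves along -x, roughly towards the robot. Lane along y = 0: level floor 24 mm above the worktop, 38 mm wide, rails 5 mm above the floor, open end at x = -63 mm. 62 mm high hood from x = 16 to 56 mm. Ejector paddle on the +y side
- ejector (a joint): aluminium ridged paddle, 42 mm (along the lane) x 28 mm, centre at dispenser x = -46, y = 62 mm. Value: how far it is pressed down, 0 to 0.010 m (stop); springs up when let go. Takes 2.5 N at first, 6 N fully down, plus up to 2 N while the tablet leans on the gate. Top 40 mm above the worktop when up, 30 mm when down: a second fingertip level with it is then 6 mm above the lane floor
- paddle_top (a point): centre of the paddle's top face (moves down with it)
- gate (a point): centre of the top edge of the steel gate, 3 mm thick, that bars the tablet: 7 mm above the lane floor at dispenser x = -17.5 mm. It goes down with the paddle and frees the tablet when that is pressed 7 to 8 mm; it rises again when the paddle is let go
- follower (a joint): spring pusher behind the tablet. Value: how far it has come forward, 0 to 0.072 m. It pushes with about 1.3 N, at roughly 0.1 m/s once the gate is down, and shoves the tablet over the open end if nothing bars it
- lane_stop (a point): point on the lane floor's centre line abreast of the paddle's centre and 62 mm from it (dispenser x = -46, y = 0 mm), where a finger can stand to bar the tablet
- tablet: white loose dishwasher tablet, 30 mm (along the lane) x 34 mm x 20 mm high, 25 to 50 g; origin at its centre, z up. It waits on the lane against the gate, its centre at about x = 0 of the dispenser
- salt: salt shaker, 44 mm diameter, 90 mm high, loose, beside the dispenser's hood; origin under its centre
- mandarin: mandarin, about 57 mm, loose, on the other side of the hood; origin at its underside
- mustard: jar of mustard, 71 mm diameter, 110 mm high, loose, behind the dispenser; origin under its centre
- teaspoon: teaspoon, 139 mm long, loose, left of the dispenser; origin at its underside
- spice: spice jar, 41 mm diameter, 105 mm high, loose, to the left; origin under its centre

How it is judged:
By the outcome, as a careful person would: the job done as asked, in the order asked, and still so for the second after the job is handed in, while the arm keeps its last pose, push and grip.
It also fails if it takes over 32 s, if anything falls off the work surface, if the arm or the gripper's body presses on something with over 40 N, if the wrist force passes 120 N, or if a joint passes its speed limit or range.

### The arm

A 6-joint arm with a two-finger parallel gripper is mounted at the origin on a cart in front of the work surface, level with it; the furniture and walls round the work are solid. World frame = base frame: x ahead of the robot, y to its left, z up, the work surface at z = 0. Lengths are in mm, angles in rad, forces in N, time in s.
With the tool pointing down it reaches from about 375 to 900 mm from the base axis. Payload 3.1 kg.
Tool frame: the origin (TCP) lies on the mounting face of the last link; the fingertips stand 173 mm ahead of it and the grasp point (between the pads) lies 155 mm ahead of it; z points along the fingers, y is the line along which they close (so a half turn about z gives the same grasp; the last joint's range is limited). The gripper opens to 85 mm and grips with 20 to 120 N. Pads are 22 mm wide; open, the fingers measure 114 mm over their backs; the gripper's body (76 mm by 85 mm) begins 54 mm behind the grasp point. The pads swing forward as they close: fully open they stand 13 mm farther back than shut.
Start: joints at [-1.51, 0.527, 1.433, -0, 1.181, -0.178], TCP at [147.861, -607.236, 404.71] pointing down, gripper open.
Joint ranges: [-3.08, 3.08], [-0.75, 2.2], [0.22, 2.44], [-1.43, 4.57], [0, 2.65], [-2.85, 2.85]. Speed limits (rad/s): [2.79, 2.79, 3.14, 3.14, 3.14, 3.14].

### API

Orientations are given as a 3x3 rotation matrix whose columns are the frame's x, y, z axes.
In Python, from plant import ctrl gives the robot as it stands. The module is installed in compiled form; this text tells all that it offers.
- The arm moves only by the tool move_arm, never from a script. Its argument "commands" is a list of rows, each a list of 3 entries, a list of its own where there are three numbers: the shift along the tool's x, y, z in mm, then the turn, a rotation vector about the tool's x, y, z in rad, then the finger opening in mm, from 0 to 85.4. A call has exactly 5 rows; each row is the pose to reach, as a shift and turn from the pose commanded when the call began, along the tool's axes at that moment; what a row does not reach only later rows make up. A row lasts 1/8 s, in which the tool goes at most 62.5 mm and 10.7 degrees, less where a joint would pass 70% of its speed; a pose out of reach is approached as far as the arm can. A call with a gripper value outside its range is refused whole. The fingers move at their own pace and stop on an object; "squeeze" is the grip in N (left out, the last holds). Time passes only in rows, so rows that repeat a pose let the fingers close, or fill a call up. It gives the time, the measured TCP pose, the force, the opening and the grip force at its end, in the units of the state.
- ctrl.sense(): the state, without advancing time (a new reading comes with each control period).
- ctrl.get_image(name): name is "scene" or "top" or "wrist"; returns a dict with "image" (420x560x3 uint8, red, green, blue), "fov_y" (degrees; the focal length in pixels is half the picture's height over the tangent of half this angle, whatever the lens; pixels are square), "cx", "cy" (the principal point, pixels), "world_from_camera" (4x4, takes a point from camera to world coordinates); the wrist camera has in their place "hand_eye" (4x4, takes a point from camera to tool coordinates, whose origin is the TCP and whose axes are the flange's). Camera axes: x right, y up, looking along -z (the intrinsics and any distortion apply to the point x, -y, -z); pixel columns grow to the right and rows downward; lengths in mm; the calibration is good to about 2 mm. The wrist camera is an equidistant fisheye: a pixel r from the principal point sees the ray r / f radians off the axis. A picture is of the moment at which its call begins: read the wrist's pose just before it. There is no depth.
- ctrl.hand_in(): hands the job in; it is judged then, once.
The state is a dict: "t": time; "qpos": joint angles; "qvel": joint speeds; "effort": joint torques, N m; "tcp_pos": TCP position; "orientation": TCP orientation; "force": force on the tool from outside, world axes, zero at the start; "wrist_torque": the same for the moment, N m; "opening": opening from 0.0 (shut) to 1.0 (fully open); "gripper_force": force on a finger pad.
Only numpy, scipy, OpenCV 4.12 (cv2) and the standard library are available. Lean on these libraries where they do the work, as an engineer would, in place of code of your own. Each camera call takes 0.05 s, during which the arm holds its last target. There are 200 camera calls.

## Working session

There is one attempt and no reset: what is moved stays moved. The work goes in short steps, Python scripts to look and compute and a tool call to move; the robot and the scene stay as the last step left them, time stands still between calls to the robot, and variables do not carry over. Pictures are saved under pics/ and viewed, at most 10 in all, crops included, and the job is handed in when it is done.

Besides the shell and the picture viewer there is one more tool, called after "Emit:" as name(argument=value, ...) on one line, values as JSON. move_arm: Moves the arm, as the interface text tells. Its arguments: {"type":"object","properties":{"commands":{"type":"array"},"squeeze":{"type":"number"}},"required":["commands"]}

```bash
mkdir -p pics; python3 - <<'E'
from plant import ctrl
import cv2,pickle,numpy as np
s=ctrl.sense();print(s)
for n in("scene","top"):
    d=ctrl.get_image(n);pickle.dump(d,open(f"{n}.pkl","wb"))
    cv2.imwrite(f"pics/{n}0.png",d["image"][...,::-1]);print(n,d["fov_y"],d["cx"],d["cy"],np.round(d["world_from_camera"],3).tolist(),[k for k in d])
E
```

```text
{'t': 0.0, 'qpos': array([-1.51050194e+00,  5.28472330e-01,  1.43388861e+00,  1.28258218e-05,
        1.18134681e+00, -1.78489765e-01]), 'qvel': array([-7.61685337e-04, -1.30520833e-03,  1.08062010e-03,  4.35260923e-05,
       -1.77152281e-03,  1.03370835e-03]), 'effort': array([ 6.11701307e-04, -4.42347193e+01, -1.78025615e+01, -1.04319388e-04,
        8.45509203e-03,  1.14060126e-05]), 'tcp_pos': array([ 147.84184909, -606.92054228,  403.73376696]), 'orientation': array([[ 9.71627444e-01,  2.36516589e-01, -1.15606893e-04],
       [ 2.36516301e-01, -9.71625226e-01,  2.11196040e-03],
       [ 3.87187097e-04, -2.07938160e-03, -9.99997763e-01]]), 'force': array([ 0.05046728, -0.76232814,  0.42592786]), 'wrist_torque': array([-0.03858593,  0.01408004, -0.00763172]), 'gripper_force': 0.0, 'opening': 0.995663524236074}
scene 49.036476036967834 278.5351639731748 213.28516043047904 [[0.43, 0.35, -0.832, -123.732], [-0.902, 0.145, -0.406, -384.409], [-0.021, 0.926, 0.378, 376.695], [0.0, 0.0, 0.0, 1.0]] ['image', 'fov_y', 'cx', 'cy', 'world_from_camera']
top 49.786997891913586 289.7799430949761 205.26296159533976 [[0.027, 0.99, -0.139, 453.36], [-0.999, 0.032, 0.036, -22.304], [0.04, 0.138, 0.99, 982.35], [0.0, 0.0, 0.0, 1.0]] ['image', 'fov_y', 'cx', 'cy', 'world_from_camera']
```

```bash
python3 - <<'E'
import cv2
a=cv2.imread("pics/scene0.png");b=cv2.imread("pics/top0.png")
cv2.imwrite("pics/both.png",cv2.resize(cv2.vconcat([b]),(800,600)))
E
```

```text
(no output)
```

View pics/both.png

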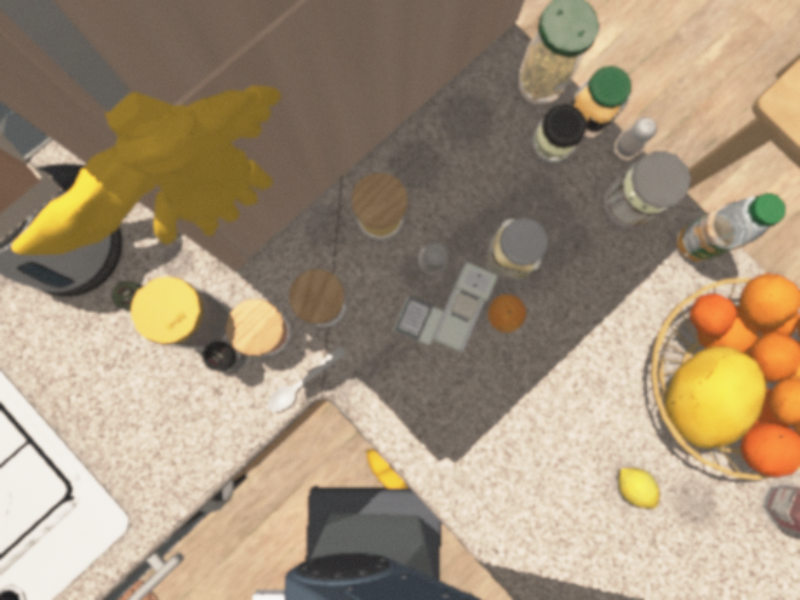

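View pics/scene0.png

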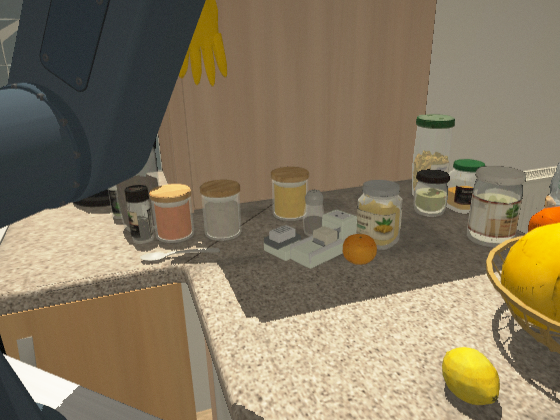

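The top view shows the dispenser at about (455,310) in the enlarged picture, paddle at (414,317). The salt shaker is at (432,257), the mustard at (518,245) and the mandarin at (507,313). The scene view shows it at (315,237).

```bash
python3 - <<'E'
import cv2
a=cv2.imread("pics/scene0.png");b=cv2.imread("pics/top0.png")
# top crop cols 265-365 rows 175-250 x8 ; 
cv2.imwrite("pics/topc.png",cv2.resize(b[175:250,265:365],None,fx=8,fy=8,interpolation=cv2.INTER_CUBIC))
cv2.imwrite("pics/scenec.png",cv2.resize(a[190:275,250:370],None,fx=6.5,fy=6.5,interpolation=cv2.INTER_CUBIC))
E
```

```text
(no output)
```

View pics/topc.png

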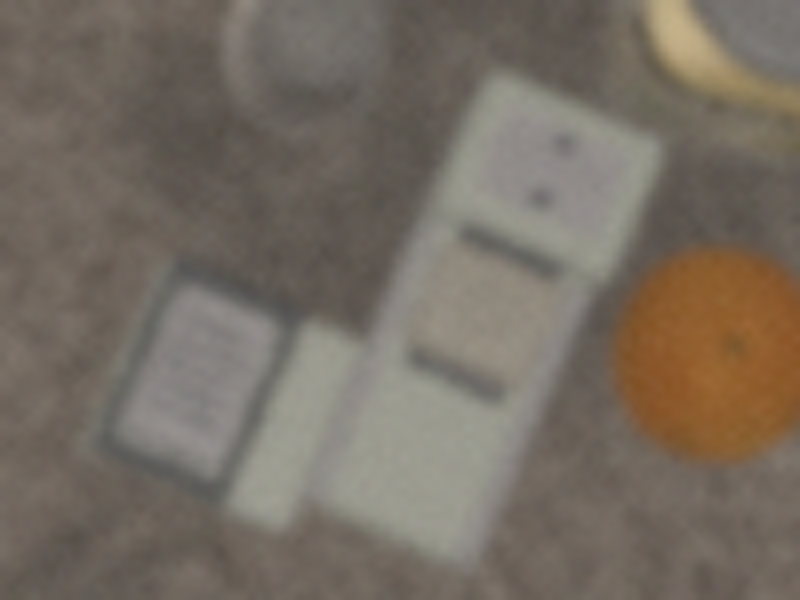

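View pics/scenec.png

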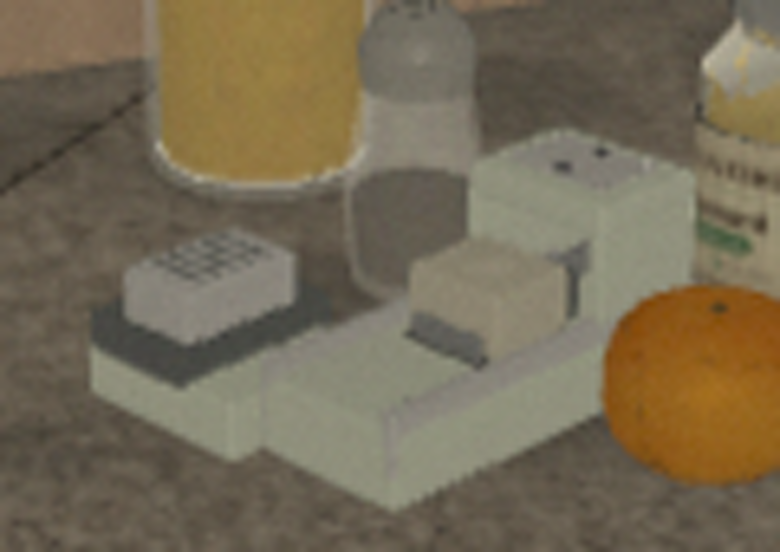

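The top crop shows the hood top corners at (490,70), (660,145), (605,280) and (440,215). The paddle top corners are at (178,280), (285,320), (210,480) and (110,445), and the tablet is at about (485,310). The scene crop shows the hood top at (567,130), (470,170), (600,210) and (695,178), and the tablet top corners at (412,268), (475,238), (568,262) and (500,290).

```bash
cat > h.py <<'E'
import numpy as np,pickle
def proj(d,P):
    T=np.linalg.inv(d["world_from_camera"]);p=np.asarray(P)@T[:3,:3].T+T[:3,3]
    f=210/np.tan(np.radians(d["fov_y"]/2))
    return np.c_[d["cx"]+f*p[:,0]/-p[:,2],d["cy"]-f*p[:,1]/-p[:,2]]
def W(X,L):
    c,s=np.cos(X[2]),np.sin(X[2]);L=np.asarray(L,float)
    return np.c_[X[0]+c*L[:,0]-s*L[:,1],X[1]+s*L[:,0]+c*L[:,1],L[:,2]]
E
python3 - <<'E'
from h import *
from scipy.optimize import least_squares
D={n:pickle.load(open(n+".pkl","rb")) for n in("top","scene")}
def L(w): # w hood half width, e end half width
    hw=w[0]; e=w[1]
    hood=[(56,hw,62),(56,-hw,62),(16,-hw,62),(16,hw,62)]
    pad=[(-25,76,40),(-25,48,40),(-67,48,40),(-67,76,40)]
    tab=[(15,17,44),(15,-17,44),(-15,-17,44),(-15,17,44)]
    end=[(-63,e,29),(-63,-e,29)]
    return hood,pad,tab,end
top=np.array([(490,70),(660,145),(605,280),(440,215),(178,280),(285,320),(210,480),(110,445),(310,500),(470,570)],float)
top=(top+.5)/8-.5+[265,175]
sc=np.array([(567,130),(695,178),(600,210),(470,170),(475,238),(568,262),(500,290),(412,268),(387,410)],float)
sc=(sc+.5)/6.5-.5+[250,190]
def res(X,cams=("top","scene"),split=False):
    h,p,t,e=L(X[3:5]);r=[]
    if "top" in cams:r.append(proj(D["top"],W(X,h+p+e))-top)
    if "scene" in cams:r.append(proj(D["scene"],W(X,h+t+e[1:]))-sc)
    return np.concatenate(r).ravel()
for c in(("top",),("scene",),("top","scene")):
    s=least_squares(res,[510,-30,-.4,22,22],args=(c,),loss="soft_l1");print(c,np.round(s.x,3),s.cost);
print(np.round(res(s.x).reshape(-1,2),1).tolist())
E
```

```text
('top',) [ 569.985 -131.436 -126.04    23.503   22.999] 3.4664586362403296
('scene',) [ 5.68599e+02 -1.36539e+02 -3.83000e-01  2.29110e+01  2.11250e+01] 5.174495326411264
('top', 'scene') [ 570.242 -133.706   -6.669   23.165   23.355] 16.82562841488449
[[1.9, 0.1], [1.1, -0.3], [0.6, 0.3], [0.6, -0.6], [1.5, 0.4], [0.4, 0.7], [1.7, -1.0], [2.0, -2.0], [0.4, -0.1], [0.7, 0.1], [-1.4, -1.1], [-1.3, -1.7], [-1.4, -0.3], [-1.3, -1.4], [-0.1, -1.5], [0.1, 0.3], [-1.1, 1.2], [-2.0, -1.2], [-0.7, 0.9]]
```

Emit:
move_arm(commands=[[[40, -45, -10], [0, 0, 0.12], 48], [[80, -90, -20], [0, 0, 0.24], 48], [[120, -136, -30], [0, 0, 0.36], 48], [[160, -181, -40], [0, 0, 0.48], 48], [[201, -226, -40], [0, 0, 0.62], 48]])

```text
t: 0.72
tcp_pos: [290.3, -338.5, 445.3]
orientation: [[0.926, -0.377, 0.001], [-0.377, -0.926, -0.001], [0.001, 0.001, -1.0]]
force: [0.9, -0.5, -0.6]
opening: 0.56
gripper_force: 0.0
```

Emit:
move_arm(commands=[[[22, -54, 5], [0, 0, 0], 48], [[44, -108, 10], [0, 0, 0], 48], [[66, -162, 20], [0, 0, 0], 48], [[90, -216, 40], [0, 0, 0], 48], [[112, -270, 55], [0, 0, 0], 48]])

```text
t: 1.35
tcp_pos: [495.2, -129.5, 388.9]
orientation: [[0.928, -0.372, -0.0], [-0.372, -0.928, -0.0], [-0.0, 0.0, -1.0]]
force: [0.7, -0.1, 0.7]
opening: 0.559
gripper_force: 0.0
```

Emit:
move_arm(commands=[[[12, -28, 25], [0, 0, 0], 48], [[24, -55, 50], [0, 0, 0], 48], [[24, -55, 60], [0, 0, 0], 48], [[24, -55, 60], [0, 0, 0], 48], [[24, -55, 60], [0, 0, 0], 48]])

```text
t: 1.98
tcp_pos: [536.5, -89.9, 330.4]
orientation: [[0.928, -0.373, 0.001], [-0.373, -0.928, -0.0], [0.001, 0.0, -1.0]]
force: [0.0, -0.1, 0.9]
opening: 0.561
gripper_force: 0.0
```

```bash
python3 - <<'E'
from plant import ctrl
import cv2,pickle,numpy as np
s=ctrl.sense();d=ctrl.get_image("wrist");pickle.dump((s,d),open("wrist.pkl","wb"))
print(s["tcp_pos"],s["force"],s["opening"],s["orientation"].round(3).tolist());print(d["fov_y"],d["cx"],d["cy"],d["hand_eye"].round(3).tolist())
cv2.imwrite("pics/w1.png",cv2.resize(d["image"][...,::-1],(800,600),interpolation=cv2.INTER_CUBIC))
E
```

```text
[536.50324907 -89.85792967 330.37895819] [ 0.03042688 -0.06482062  0.86207941] 0.5608891996313063 [[0.928, -0.373, 0.001], [-0.373, -0.928, -0.0], [0.001, 0.0, -1.0]]
65.70646984690485 284.2810539811958 205.36007739790807 [[-0.002, 0.966, 0.259, 64.371], [1.0, 0.002, -0.0, 0.181], [-0.001, 0.259, -0.966, 31.252], [0.0, 0.0, 0.0, 1.0]]
```

View pics/w1.png

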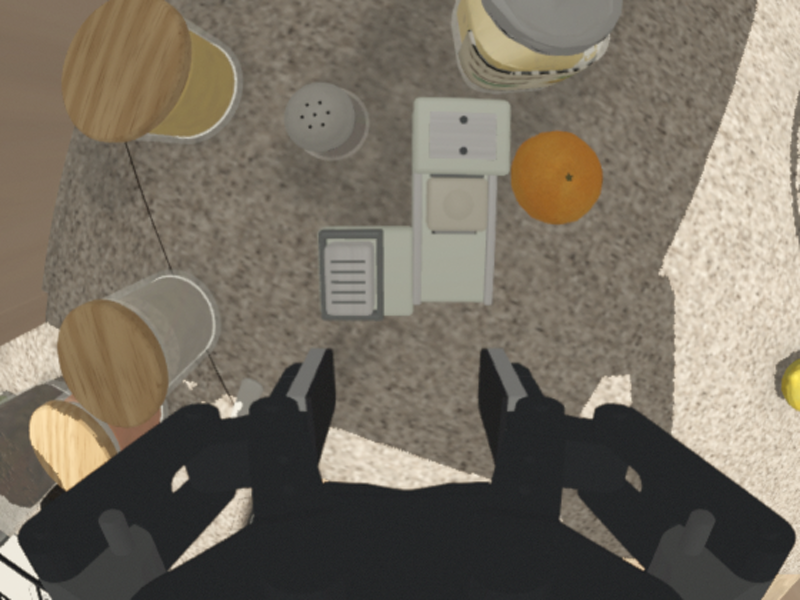

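The wrist view shows the hood top at (413,98)–(510,174) and the tablet top at (429,177)–(486,231). The paddle top is at (329,244)–(377,314) and the lane end at y=303 (413 to 492). The fingertips are near (318,350) and (492,350).

```bash
cat >> h.py <<'E'
def wproj(s,d,P):
    H=d["hand_eye"];R=s["orientation"];t=(np.asarray(P)-s["tcp_pos"])@R
    p=(t-H[:3,3])@H[:3,:3]; x,y,z=p[:,0],-p[:,1],-p[:,2]
    f=210/np.tan(np.radians(d["fov_y"]/2));r=np.hypot(x,y);th=np.arctan2(r,z)
    return np.c_[d["cx"]+f*th*x/r,d["cy"]+f*th*y/r]
E
python3 - <<'E'
from h import *
from scipy.optimize import least_squares
s,d=pickle.load(open("wrist.pkl","rb"))
def pts(w):
    h,e=w
    return [(56,h,62),(56,-h,62),(16,-h,62),(16,h,62),(-25,76,40),(-25,48,40),(-67,48,40),(-67,76,40),(15,17,44),(15,-17,44),(-15,-17,44),(-15,17,44),(-63,e,29),(-63,-e,29)]
px=np.array([(413,98),(511,100),(510,174),(414,174),(329,244),(375,243),(377,313),(329,314),(429,177),(486,178),(485,231),(429,231),(413,303),(492,303)],float)
px=(px+.5)*.7-.5
f=lambda X:(wproj(s,d,W(X,pts(X[3:])))-px).ravel()
q=least_squares(f,[570,-134,-.38,22,22],loss="soft_l1");print(q.x.round(3),q.cost);print(f(q.x).reshape(-1,2).round(1).tolist())
X=q.x
def tool(P): return ((W(X,P)-s["tcp_pos"])@s["orientation"]).round(1)
print(tool([(-46,62,40),(-46,0,24),(-46,31,30)]))
print(W(X,[(-46,31,30),(0,0,0)]).round(1))
# fingertips in tool frame
for y in(-24,-31,-38.5,24,31,38.5):
  P=s["tcp_pos"]+s["orientation"]@np.array([0,y,168]);print(y,((wproj(s,d,P[None])+.5)/.7).round(0))
for x in(-11,11):
  P=s["tcp_pos"]+s["orientation"]@np.array([x,24,168]);print('x',x,((wproj(s,d,P[None])+.5)/.7).round(0))
E
```

```text
[ 5.70011e+02 -1.34920e+02 -3.83000e-01  2.48660e+01  2.42720e+01] 22.31944850528319
[[0.9, -1.8], [0.4, -0.9], [0.7, 0.7], [0.2, -0.6], [-3.8, 1.7], [-1.8, 2.1], [-2.3, 2.8], [-1.6, 2.0], [-0.6, -1.4], [2.7, -1.3], [2.5, -0.8], [-0.8, -1.2], [0.7, 1.5], [0.7, 1.3]]
[[  1.7 -32.8 290.4]
 [  1.7  29.2 306.4]
 [  1.7  -1.8 300.4]]
[[ 539.   -89.    30. ]
 [ 570.  -134.9    0. ]]
-24 [[333. 376.]]
-31 [[312. 376.]]
-38.5 [[290. 375.]]
24 [[480. 376.]]
31 [[501. 375.]]
38.5 [[523. 375.]]
x -11 [[478. 405.]]
x 11 [[482. 345.]]
```

Emit:
move_arm(commands=[[[2, -1, 40], [0, 0, 0], 48], [[2, -1, 80], [0, 0, 0], 48], [[2, -1, 105], [0, 0, 0], 48], [[2, -1, 105], [0, 0, 0], 48], [[2, -1, 105], [0, 0, 0], 48]])

```text
t: 2.65
tcp_pos: [539.5, -89.5, 226.0]
orientation: [[0.928, -0.373, 0.002], [-0.373, -0.928, -0.001], [0.002, -0.0, -1.0]]
force: [0.6, 0.2, 0.2]
opening: 0.564
gripper_force: 0.0
```

```bash
python3 - <<'E'
from plant import ctrl
import cv2,pickle,numpy as np
s=ctrl.sense();d=ctrl.get_image("wrist");pickle.dump((s,d),open("wrist2.pkl","wb"))
print(s["tcp_pos"],s["force"],s["opening"])
a=cv2.resize(d["image"][30:320,90:470,::-1],(800,610))[:600]
cv2.imwrite("pics/w2.png",a)
E
```

```text
[539.52309944 -89.46833178 226.00377033] [0.60944901 0.24939963 0.1814117 ] 0.5644907904163374
```

View pics/w2.png

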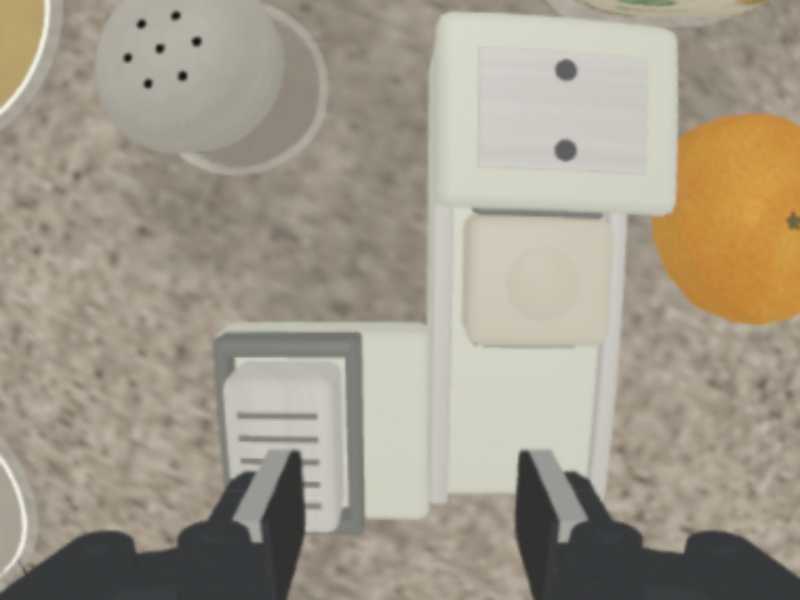

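The close wrist view shows the left tip at (268–300,450) over the paddle, whose top runs from (229,363) to (340,530). The right tip is at (518–550,450) over the lane floor, which spans 448 to 595. The tablet is at (465–610,212–344) and the lane end at row 493.

```bash
python3 - <<'E'
from h import *
from scipy.optimize import least_squares
s,d=pickle.load(open("wrist2.pkl","rb"))
P=[(-25,76,40),(-25,48,40),(-67,48,40),(-67,76,40),(15,17,44),(15,-17,44),(-15,-17,44),(-15,17,44),(-63,19,24),(-63,-19,24)]
px=np.array([(229,363),(338,363),(340,528),(236,530),(465,212),(612,216),(607,344),(465,344),(448,493),(590,493)],float)
px=(px+.5)/2.105-.5+[90,30]
for free in(0,1):
  def f(X):
    s2=dict(s);s2["tcp_pos"]=s["tcp_pos"]+[0,0,X[3]*free]
    return (wproj(s2,d,W(X,P))-px).ravel()
  q=least_squares(f,[570,-135,-.38,0],loss="soft_l1");X=q.x;print(X.round(3),q.cost);print(f(X).reshape(-1,2).round(1).tolist())
  print(((W(X,[(-46,62,40),(-46,0,24)])-s["tcp_pos"])@s["orientation"]).round(1))
t=np.array([(268,450),(300,450),(518,450),(550,450)],float);t=(t+.5)/2.105-.5+[90,30]
for y in(-24,-33,-38,24,33):
  for z in(165,170):print(y,z,((wproj(s,d,(s["tcp_pos"]+s["orientation"]@np.array([11,y,z]))[None])-[90,30])*2.105).round(0))
E
```

```text
[ 5.70906e+02 -1.35022e+02 -3.92000e-01  0.00000e+00] 33.88229089508501
[[-4.8, 6.1], [-2.1, 6.6], [-0.8, 3.2], [-1.7, 0.4], [2.7, -2.5], [3.6, -1.6], [2.5, -1.0], [1.3, -1.9], [0.3, 1.1], [-3.3, 0.3]]
[[  0.3 -31.9 186. ]
 [ -0.4  30.1 202. ]]
[ 5.69695e+02 -1.34603e+02 -3.92000e-01  4.82600e+00] 21.5442578530424
[[-2.1, 6.0], [-1.0, 6.5], [0.2, 1.0], [0.5, -1.7], [1.9, -0.1], [0.8, 0.6], [-0.2, -0.6], [0.5, -1.5], [-0.1, -0.5], [-5.3, -1.2]]
[[ -1.  -31.8 186. ]
 [ -1.7  30.2 202. ]]
-24 165 [[295. 449.]]
-24 170 [[298. 441.]]
-33 165 [[253. 449.]]
-33 170 [[258. 440.]]
-38 165 [[231. 448.]]
-38 170 [[236. 440.]]
24 165 [[521. 449.]]
24 170 [[518. 440.]]
33 165 [[563. 448.]]
33 170 [[558. 440.]]
```

Emit:
move_arm(commands=[[[0, 0, 8], [0, 0, 0], 48], [[0, 0, 16], [0, 0, 0], 48], [[0, 0, 20], [0, 0, 0], 48], [[0, 0, 23], [0, 0, 0], 48], [[0, 0, 25], [0, 0, 0], 48]])

```text
t: 3.32
tcp_pos: [539.5, -88.9, 200.3]
orientation: [[0.928, -0.373, 0.001], [-0.373, -0.928, -0.0], [0.001, -0.0, -1.0]]
force: [-2.8, 0.7, 19.8]
opening: 0.564
gripper_force: 10.1
```

```bash
python3 - <<'E'
from plant import ctrl
import cv2,pickle,numpy as np
s=ctrl.sense();d=ctrl.get_image("wrist")
print(s["tcp_pos"],s["force"],s["opening"],s["gripper_force"],s["wrist_torque"])
a=cv2.resize(d["image"][30:320,90:470,::-1],(800,610))[:600]
e=ctrl.get_image("scene")["image"][...,::-1]
b=cv2.resize(e[190:275,240:370],(520,340),interpolation=cv2.INTER_CUBIC)
o=np.zeros((600,800,3),np.uint8);o[:260,:]=a[200:600][::1][:260];o[260:600,:520]=b
o[260:600,520:]=0
cv2.imwrite("pics/w3.png",o)
E
```

```text
[539.45039505 -88.90870656 200.32114162] [-2.76961191  0.74654138 19.82825899] 0.5637995510520414 10.14274480397944 [ 0.43630397  0.13086378 -0.06207301]
```

View pics/w3.png

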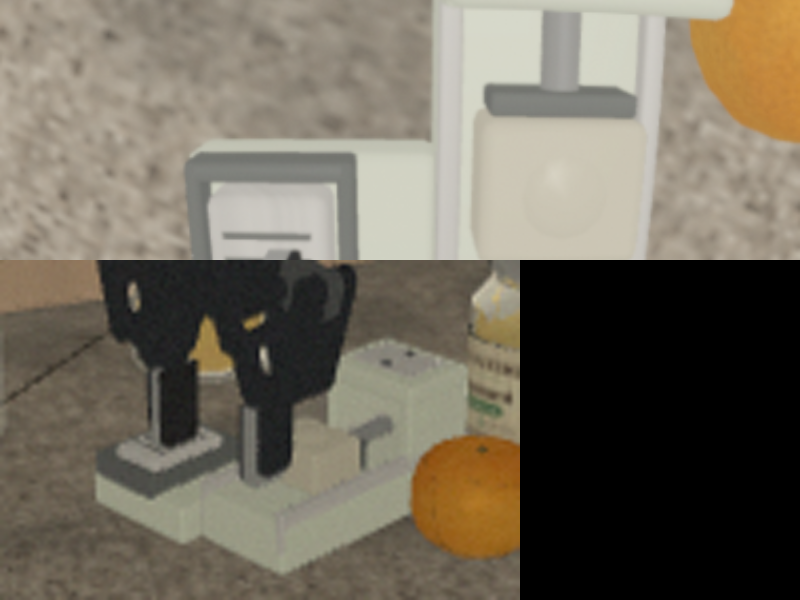

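The wrist view (top) and scene view (bottom) show the tablet out and flat against the lane finger, with the pusher behind it and the paddle down. The 20 N push is more than needed, so I'll ease it a little.

Emit:
move_arm(commands=[[[0, 0, -0.2], [0, 0, 0], 48], [[0, 0, -0.3], [0, 0, 0], 48], [[0, 0, -0.3], [0, 0, 0], 48], [[0, 0, -0.3], [0, 0, 0], 48], [[0, 0, -0.3], [0, 0, 0], 48]])

```text
t: 4.05
tcp_pos: [539.4, -88.9, 200.6]
orientation: [[0.928, -0.373, 0.001], [-0.373, -0.928, -0.0], [0.001, -0.0, -1.0]]
force: [0.2, 1.7, 6.2]
opening: 0.564
gripper_force: 4.3
```

Emit:
move_arm(commands=[[[0, 0, 0.15], [0, 0, 0], 48], [[0, 0, 0.15], [0, 0, 0], 48], [[0, 0, 0.15], [0, 0, 0], 48], [[0, 0, 0.15], [0, 0, 0], 48], [[0, 0, 0.15], [0, 0, 0], 48]])

```text
t: 4.68
tcp_pos: [539.4, -88.9, 200.6]
orientation: [[0.928, -0.372, 0.001], [-0.372, -0.928, -0.0], [0.001, -0.0, -1.0]]
force: [-0.4, -0.1, 8.0]
opening: 0.563
gripper_force: 4.8
```

```bash
python3 - <<'E'
from plant import ctrl
import cv2,numpy as np
s=ctrl.sense();print(s["tcp_pos"],s["force"],s["gripper_force"])
d=ctrl.get_image("wrist");e=ctrl.get_image("scene")["image"][...,::-1]
o=np.zeros((600,800,3),np.uint8);o[:260]=cv2.resize(d["image"][125:248,90:470,::-1],(800,260));o[260:,:520]=cv2.resize(e[190:275,240:370],(520,340),interpolation=cv2.INTER_CUBIC)
cv2.imwrite("pics/w4.png",o);print(ctrl.sense()["force"])
E
```

```text
[539.39396748 -88.91915907 200.61636849] [-0.40680321 -0.0576271   7.96752603] 4.7660902922507375
[-0.68937225 -1.06728225  8.20595037]
```

View pics/w4.png

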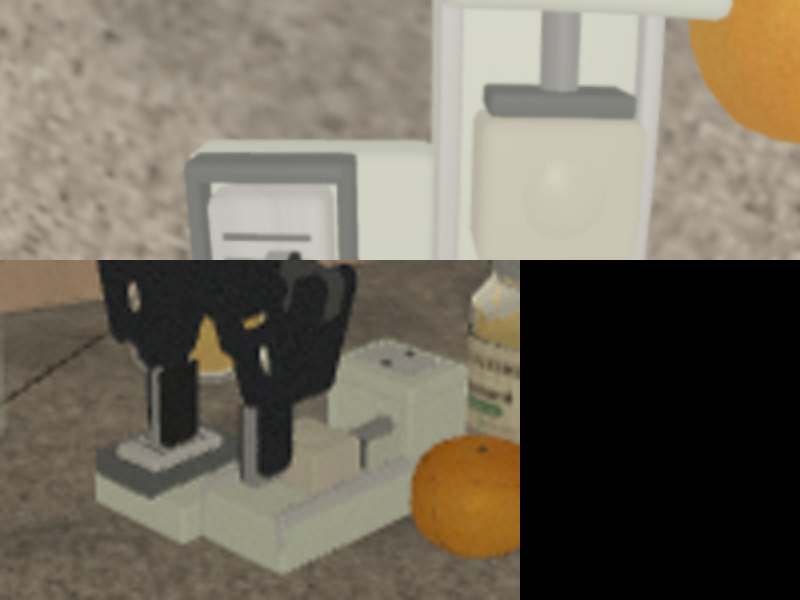

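The tablet is flat and barred and the paddle is down, with nothing moved since the last look. I'll press slightly more to be sure it sits on its stop.

Emit:
move_arm(commands=[[[0, 0, 0.15], [0, 0, 0], 48], [[0, 0, 0.15], [0, 0, 0], 48], [[0, 0, 0.15], [0, 0, 0], 48], [[0, 0, 0.15], [0, 0, 0], 48], [[0, 0, 0.15], [0, 0, 0], 48]])

```text
t: 5.4
tcp_pos: [539.4, -88.9, 200.6]
orientation: [[0.928, -0.372, 0.001], [-0.372, -0.928, -0.0], [0.002, -0.0, -1.0]]
force: [0.6, 0.4, 8.9]
opening: 0.566
gripper_force: 5.2
```

Emit:
move_arm(commands=[[[0, 0, 0.2], [0, 0, 0], 48], [[0, 0, 0.2], [0, 0, 0], 48], [[0, 0, 0.2], [0, 0, 0], 48], [[0, 0, 0.2], [0, 0, 0], 48], [[0, 0, 0.2], [0, 0, 0], 48]])

```text
t: 6.02
tcp_pos: [539.4, -88.9, 200.6]
orientation: [[0.928, -0.372, 0.002], [-0.372, -0.928, -0.0], [0.002, -0.0, -1.0]]
force: [-0.3, 0.4, 10.7]
opening: 0.564
gripper_force: 5.8
```

The force is rising with no further travel, so the paddle is on its stop, held at about 11 N.

```bash
python3 -c "
from plant import ctrl
print(ctrl.hand_in())"
```

```text
the job is handed in; nothing more can be done
None
```

I handed the job in at about 6 s with one finger holding the paddle on its stop at about 11 N (the push briefly reached 20 N before I eased it) and the other barring the popped-out tablet, flat on its lane; no verdict came back.

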